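# Glue up a cork stopper in the lever press and hold it

### The arm

A 6-joint arm with a two-finger parallel gripper is mounted at the origin on a cart in front of the work surface, level with it; the furniture and walls round the work are solid. World frame = base frame: x ahead of the robot, y to its left, z up, the work surface at z = 0. Lengths are in mm, angles in rad, forces in N, time in s.
With the tool pointing down it reaches from about 350 to 875 mm from the base axis. Payload 4.2 kg.
Tool frame: the origin (TCP) lies between the finger pads; the fingertips stand 25 mm ahead of it and the grasp point (between the pads) lies 6 mm ahead of it; z points along the fingers, y is the line along which they close (so a half turn about z gives the same grasp; the last joint's range is limited). The gripper opens to 85 mm and grips with 20 to 120 N. Pads are 22 mm wide; open, the fingers measure 114 mm over their backs; the gripper's body (76 mm by 85 mm) begins 54 mm behind the grasp point. The pads swing forward as they close: fully open they stand 13 mm farther back than shut.
Start: joints at [-1.053, 0.385, 0.008, 0, -1.194, -0.259], TCP at [159.967, -604.16, 256.312] pointing down, gripper open.
Joint ranges: [-3.14, 3.14], [-1.21, 2.06], [-1.07, 1.41], [-3.16, 2.05], [-2.99, -0.16], [-3.1, 3.1]. Speed limits (rad/s): [2.79, 2.79, 3.14, 3.14, 3.14, 3.14].

### API

Orientations are given as a unit quaternion [x, y, z, w].
In Python, from bench import arm gives the robot as it stands.
- The arm moves only by the shell command python3 -m pendant 'ROWS'. ROWS is JSON, a list of rows, each a list of 7 numbers: the shift along the tool's x, y, z in m, then the turn, a rotation vector about the tool's x, y, z in degrees, then the finger opening in m, from 0 to 0.0854. In form: [[x, y, z, wx, wy, wz, fingers], ...]. A call has 1 to 12 rows; each row shifts and turns the commanded pose from where the row before left it, along the tool's axes as they then stand; what a row does not reach is not made up. A row lasts 1/10 s, in which the tool goes at most 50 mm and 8.59 degrees, less where a joint would pass 70% of its speed; a pose out of reach is approached as far as the arm can. A call is refused whole if a number of a shift passes 0.05 or a number of a turn 8.59, either way. A call with a gripper value outside its range is refused whole. The fingers move at their own pace and stop on an object; the grip force is fixed at half the most. Time passes only in rows, so rows that do not move let the fingers close. It gives the time, the measured TCP pose, the force, the opening and the grip force at its end, in the units of the state.
- arm.read_state(): the state, without advancing time (a new reading comes with each control period).
- arm.get_image(name): name is "scene" or "top" or "wrist"; returns a dict with "image" (384x512x3 uint8, red, green, blue), "fx", "fy", "cx", "cy" (pixels), "xyz" and "rotation" of the camera in the world. Camera axes: x right, y down, z forward; pixel columns grow to the right and rows downward; lengths in mm; the calibration is good to about 2 mm. A picture is of the moment at which its call begins. There is no depth.
- arm.job_done(): hands the job in; it is judged then, once.
The state is a dict: "clock": time; "joints": joint angles; "joint_vel": joint speeds; "joint_efforts": joint torques, N m; "position": TCP position; "ee_rot": TCP orientation; "contact_force": force on the tool from outside, world axes, zero at the start; "wrist_torque": the same for the moment, N m; "gripper_width": finger opening in mm; "grasp_force": force on a finger pad.
Only numpy, scipy, OpenCV 4.12 (cv2) and the standard library are available. Lean on these libraries where they do the work, as an engineer would, in place of code of your own. Each camera call takes 0.05 s, during which the arm holds its last target. There are 200 camera calls.

### The job

Glue up the bottle stopper: stand the straight cork in the recess of the dark turned cap that waits in the nest of the green press, let go of it, and push the slide table, the one with the black knob, all the way home under the ram. Then bring the lever with the wooden hand grip down against its spring until the red band on the spring nose has gone up into the ram and the green band still shows, never so far that the green band is gone too, and stay there: finish while holding the lever down so that the glue can grab. Leave the other things on the bench where they are.

Things in the scene. Friction and masses are not known exactly. Their poses are not given: they have to be found in the camera images.
- cork: the straight cork to use: upright cylinder, 27.6 mm diameter, 36 mm tall, 2 mm chamfer at both ends, 15 g, light brown, stands loose on the bench left of the press; origin at the centre of its underside, z up
- cap: turned dark wooden cap, 50 mm diameter, 26 mm tall, loose in the nest, recess upward; recess 30 mm wide, 10 mm deep, concentric, floor 16 mm above the cap's underside; origin at the centre of its underside, z up. Its rim is 66 mm above the bench, a seated cork's top 92 mm
- press: green bench lever press, fixed; origin on the bench under the ram's axis; +x points from its open front to its column (away from the robot), y left, z up. In mm: base x -130 to 120, y +-65; column from x 58; head x -32 to 108, y +-36, z 137 to 208; lever hub and rod on the right side at y -104 to -128. Nothing is above the nest while the table is out
- press_slide (a joint): slide table, travel in m along the press's +x: 0 = out (nest 110 mm in front of the ram axis), 0.110 = home against its stop, nest under the ram; about 2 N of friction, no spring
- slide_knob (a point): centre of the black ball knob, 24 mm diameter, 60 mm above the bench, on an upright stem at the front end of the slide table, 92 mm in front of the nest's middle; moves with the table. The table's tongue below it has its top at 32 mm
- nest (a point): middle of the floor of the round pocket (51 mm wide, 14 mm deep) in the white nest block on the slide table, where the cap's underside rests, 40 mm above the bench. The block is 76 mm square with its top at 54 mm
- press_lever (a joint): press lever, rad: 0 = at rest, pointing up and to the front at 45 degrees; grows as the grip goes down, 0.785 = level, 1.0 = end stop; a spring lifts it when let go. The hinge runs along the press's y axis, 28 mm behind the ram axis, 170 mm above the bench; the ram goes down 28 mm per rad
- lever_grip (a point): middle of the wooden hand grip, a round bar along the press's y axis at the lever's end, 80 mm long, 28 mm thick; 190 mm from the hinge, 175 mm right of the ram axis, 304 mm above the bench at rest. Pushing it down takes about 3 N until the nose meets the cork, then 4 N, rising to about 8 N with the nose 7 mm in
- press_nose (a joint): spring nose under the ram, m pushed up into the ram: 0 = out, 0.012 = bottomed. Its stem shows a red band over a green one; the red has gone into the ram at 0.005, the green at 0.0095; aim for 0.007. Preload 6 N, then 3 N per mm. On a seated cork it starts to move at lever about 0.54 and is 0.007 in at about 0.79
- glue_bottle: white glue bottle with an orange tip, 57 mm wide, 186 mm tall, standing; leave it alone; origin at the centre of its underside
- bung_1: dark tapered bung, 33 mm wide, 30 mm tall (not the cork to use); leave it alone; origin at the centre of its underside
- bung_3: dark tapered bung, 45 mm wide, 40 mm tall (not the cork to use); leave it alone; origin at the centre of its underside
- tape_measure: orange tape measure, 34 x 80 x 62 mm; leave it alone; origin at the centre of its underside
- nail_tin: round tin of nails, 85 mm wide, 28 mm tall; leave it alone; origin at the centre of its underside
- sanding_block: brown sanding block, 62 x 111 x 31 mm; leave it alone; origin at the centre of its underside

How it is judged:
By the outcome, as a careful person would: the job done as asked, in the order asked, and still so for the second after the job is handed in, while the arm keeps its last pose, push and grip.
It also fails if it takes over 64 s, if anything falls off the work surface, if the arm or the gripper's body presses on something with over 40 N, if the wrist force passes 120 N, or if a joint passes its speed limit or range.

## Working session

There is one attempt and no reset: what is moved stays moved. The work goes in short steps, Python scripts to look and compute and a shell command to move; the robot and the scene stay as the last step left them, time stands still between calls to the robot, and variables do not carry over. Pictures are saved under pics/ and viewed, at most 10 in all, crops included, and the job is handed in when it is done.

```bash
mkdir -p pics; ls
python3 - <<'E'
from bench import arm
import cv2
s=arm.read_state();print(s)
for n in("scene","top"):
    d=arm.get_image(n);cv2.imwrite(f"pics/{n}0.png",d["image"][:,:,::-1])
    print(n,d["fx"],d["fy"],d["cx"],d["cy"],d["xyz"],d["rotation"])
E
```

```text
pics
{'clock': 0.0, 'joints': array([-1.05339028e+00,  3.85565602e-01,  6.61961701e-03, -5.05894796e-04,
       -1.19402096e+00, -2.58611817e-01]), 'joint_vel': array([ 4.38678109e-04,  8.89260759e-04, -8.86538778e-05, -6.44847239e-04,
        1.44874137e-04, -6.15953461e-06]), 'joint_efforts': array([ 5.41799072e-04, -3.92290592e+01,  1.88405836e+01,  4.18636858e+00,
       -4.60549607e-03,  6.42884572e-06]), 'position': array([ 159.83656786, -603.65942241,  255.21262438]), 'ee_rot': array([-1.28943701e-01,  9.91651294e-01,  1.09358044e-03, -1.92994845e-04]), 'contact_force': array([-0.11618802,  0.39365549, -0.29212429]), 'wrist_torque': array([-0.02309287, -0.04119945,  0.01146856]), 'grasp_force': 0.0, 'gripper_width': 85.27428244914327}
scene 485.3816450518041 485.3816450518041 248.81769330067917 193.4741457737659 [-551.6051364  -704.13002671 1056.73107403] [ 0.76120421 -0.45136074  0.23084602 -0.40441532]
top 436.90463076080977 436.90463076080977 253.94352465978548 193.79801797837263 [ 331.66199499 -102.36527286 1496.94404553] [ 0.70727372 -0.70171878  0.060755   -0.06052652]
```

View pics/scene0.png

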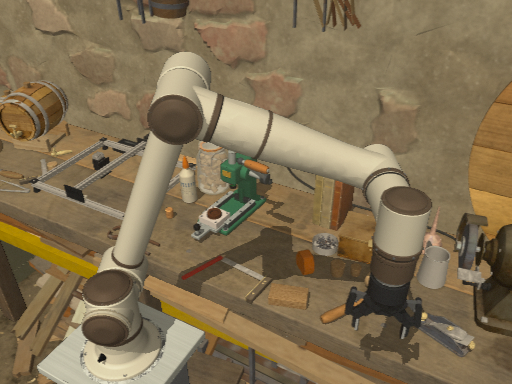

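View pics/top0.png

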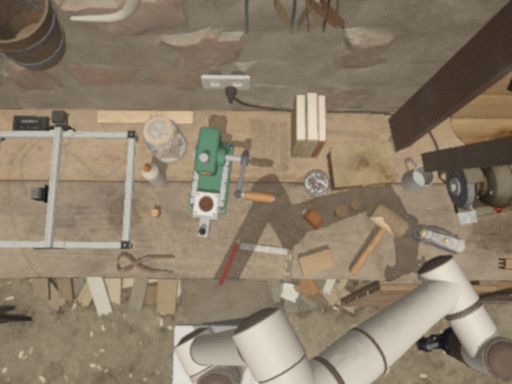

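The scene view shows the press at about (230,190) and the cork at (169,212). In the top view the cork is at (155,212), the cap at (206,204), the knob at (203,232), and the lever grip at about (258,197). I'll enlarge both views to read the pixels more exactly.

Run:
```python
import cv2
a=cv2.imread("pics/top0.png")[120:245,140:290]
cv2.imwrite("pics/topc.png",cv2.resize(a,None,fx=5,fy=4.8,interpolation=cv2.INTER_CUBIC))
a=cv2.imread("pics/scene0.png")[140:250,155:285]
cv2.imwrite("pics/scenec.png",cv2.resize(a,None,fx=5,fy=5,interpolation=cv2.INTER_CUBIC))
```

```text
(no output)
```

View pics/topc.png

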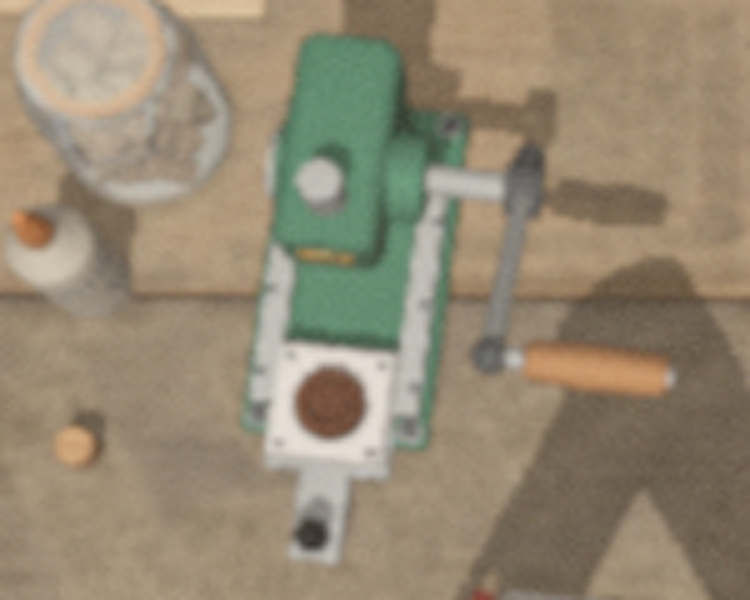

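View pics/scenec.png

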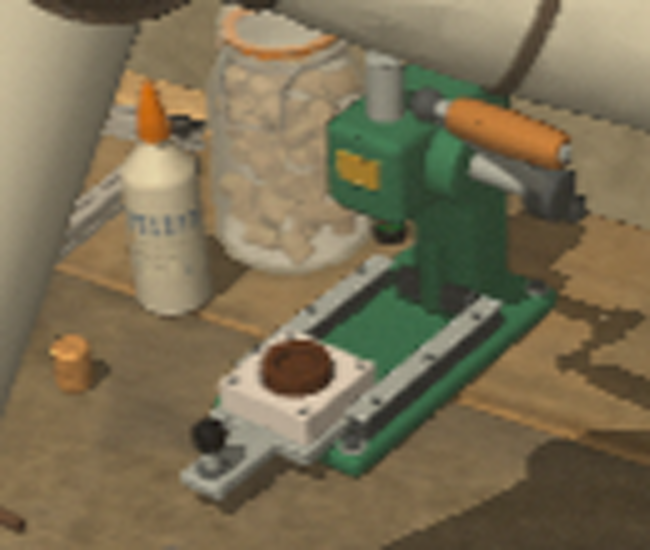

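Top crop: cap centre at full-image pixel (206.2,203.8), knob (202.4,231.0), cork (155.3,212.6), grip middle (259.4,196.9). Scene crop: cap rim (214.6,212.4), knob (196.8,227), cork top (169.4,209). Next I refine these with masks and cast rays.

```bash
cat > h.py <<'E'
import numpy as np, cv2
from scipy.spatial.transform import Rotation as R
CAL={"scene":(485.38165,248.81769,193.47415,[-551.605,-704.130,1056.731],[0.76120421,-0.45136074,0.23084602,-0.40441532]),
"top":(436.9046,253.94352,193.798,[331.662,-102.365,1496.944],[0.70727372,-0.70171878,0.060755,-0.06052652])}
def ray(cam,p):
    f,cx,cy,o,q=CAL[cam]; d=R.from_quat(q).apply([(p[0]-cx)/f,(p[1]-cy)/f,1]); return np.array(o),d/np.linalg.norm(d)
def plane(cam,p,z):
    o,d=ray(cam,p); return o+d*(z-o[2])/d[2]
def proj(cam,P):
    f,cx,cy,o,q=CAL[cam]; c=R.from_quat(q).inv().apply(np.array(P)-o); return f*c[:2]/c[2]+[cx,cy]
def tri(p1,p2):
    o1,d1=ray("top",p1);o2,d2=ray("scene",p2)
    t=np.linalg.lstsq(np.c_[d1,-d2],o2-o1,rcond=None)[0]; a=o1+d1*t[0];b=o2+d2*t[1]
    return (a+b)/2,np.linalg.norm(a-b)
def mask(img,box,lo,hi):
    x0,y0,x1,y1=box;h=cv2.cvtColor(img[y0:y1,x0:x1],cv2.COLOR_BGR2HSV);m=cv2.inRange(h,np.array(lo),np.array(hi))
    n,l,s,c=cv2.connectedComponentsWithStats(m);k=1+s[1:,4].argmax();return c[k]+[x0,y0],s[k]+np.array([x0,y0,0,0,0])
E
python3 - <<'E'
from h import *
np.set_printoptions(precision=1,suppress=True)
t=cv2.imread("pics/top0.png");s=cv2.imread("pics/scene0.png")
for n,im,b,lo,hi in [("cap",t,(195,193,218,215),(0,60,20),(14,255,140)),("knob",t,(196,224,210,238),(0,0,0),(180,255,70)),("grip",t,(240,185,280,205),(5,130,110),(20,255,255)),("cork",t,(146,204,166,222),(5,110,130),(20,255,255)),
 ("cap",s,(205,205,224,222),(0,60,20),(14,255,140)),("knob",s,(190,220,203,233),(0,0,0),(180,255,70)),("cork",s,(162,204,178,222),(5,120,110),(20,255,255)),("grip",s,(240,155,275,178),(5,130,110),(20,255,255))]:
    try:
        c,st=mask(im,b,lo,hi);print(n,"top" if im is t else "scene",c,st)
    except Exception as e: print(n,e)
print("cap",plane("top",(206.2,203.75),66),plane("scene",(214.6,212.4),66))
print("knob",plane("top",(202.4,231),60),plane("scene",(196.8,227),60))
print("cork",plane("top",(155.3,212.6),36),plane("scene",(169.4,209),36))
print("grip",plane("top",(259.4,196.9),304),"ends",plane("top",(245,195.4),304),plane("top",(273.6,198.3),304))
E
```

```text
cap top [205.7 203.6] [199 197  14  14 147]
knob top [202. 231.] [200 229   5   5  15]
grip top [251. 192.] [251 192   1   1   1]
cork top [157.5 214.5] [157 214   2   2   2]
cap scene [213.8 213.1] [207 208  15  11 133]
knob scene [196.4 227. ] [193 224   7   7  39]
cork scene [168.7 212.1] [165 207   8  12  77]
grip scene [256.  165.7] [244 160  25  13 183]
cap [545.1  55.9  66. ] [547.3  56.2  66. ]
knob [455.3  66.7  60. ] [458.1  69.5  60. ]
cork [518.1 229.9  36. ] [521.9 232.5  36. ]
grip [ 530.  -117.1  304. ] ends [533.9 -77.2 304. ] [ 526.4 -156.4  304. ]
```

```bash
python3 -m pendant '[[-0.028,0.0355,0,0,0,0,0.085],[-0.028,0.0355,0,0,0,0,0.085],[-0.028,0.0355,0,0,0,0,0.085],[-0.028,0.0355,0,0,0,0,0.085],[-0.028,0.0355,0,0,0,0,0.085],[-0.028,0.0355,0,0,0,0,0.085],[-0.028,0.0355,0,0,0,0,0.085],[-0.028,0.0355,0,0,0,0,0.085],[-0.028,0.0355,0,0,0,0,0.085],[-0.028,0.0355,0,0,0,0,0.085],[-0.028,0.0355,0,0,0,0,0.085],[-0.028,0.0355,0,0,0,0,0.085]]'
python3 -m pendant '[[-0.028,0.0355,0,0,0,0,0.085],[-0.028,0.0355,0,0,0,0,0.085],[-0.028,0.0355,0,0,0,0,0.085],[-0.028,0.0355,0,0,0,0,0.085],[-0.028,0.0355,0,0,0,0,0.085],[-0.028,0.0355,0,0,0,0,0.085],[0,0,0,0,0,7.1,0.085],[0,0,0,0,0,7.1,0.085],[0,0,0,0,0,7.1,0.085],[0,0,0,0,0,0,0.085]]'
```

```text
clock: 1.3
position: [375.8, -104.5, 256.4]
ee_rot: [-0.129, 0.992, 0.0, 0.0]
contact_force: [1.4, 0.4, 0.5]
gripper_width: 84.9
grasp_force: 0.0
clock: 2.3
position: [483.4, 142.6, 255.8]
ee_rot: [0.056, 0.998, -0.0, -0.001]
contact_force: [-0.9, -0.4, 0.4]
gripper_width: 85.3
grasp_force: 0.0
```

Run:
```python
from bench import arm
import cv2
d=arm.get_image("wrist");cv2.imwrite("pics/w1.png",d["image"][:,:,::-1])
print({k:d[k] for k in d if k!="image"})
```

```text
{'fx': 285.124205643146, 'fy': 285.124205643146, 'cx': 259.9518756132174, 'cy': 194.23349592628853, 'xyz': array([407.13481376, 152.19278266, 373.30847559]), 'rotation': array([0.73732929, 0.65801883, 0.10154718, 0.11421432])}
```

View pics/w1.png

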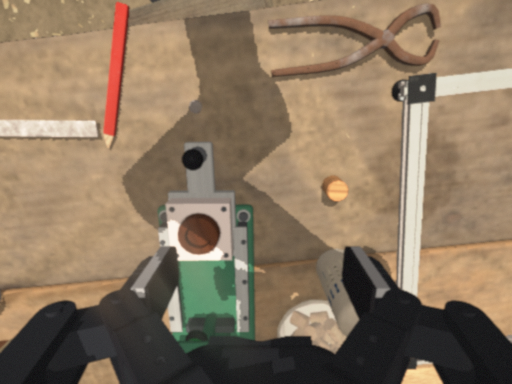

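The wrist view shows the cork at about (336,189), the cap at (199,234) and the knob at (193,159). I'll measure all three here.

```bash
cat >> h.py <<'E'
CAL["w1"]=(285.1242,259.95188,194.2335,[407.1348,152.1928,373.3085],[0.73732929,0.65801883,0.10154718,0.11421432])
E
python3 - <<'E'
from h import *
np.set_printoptions(precision=1,suppress=True)
w=cv2.imread("pics/w1.png")
for n,b,lo,hi,z in [("cork",(318,172,354,206),(5,120,170),(20,255,255),36),("corkall",(318,172,354,206),(5,120,100),(20,255,255),18),("cap",(178,212,222,256),(0,60,20),(14,255,150),66),("knob",(180,147,207,172),(0,0,0),(180,255,60),60)]:
    c,st=mask(w,b,lo,hi);print(n,c,st,plane("w1",c,z))
print(plane("w1",(338,190),36))
t=plane("top",(205.7,203.6),66);print(t,plane("top",(202,231),60),plane("top",(154.9,212.2),36))
print("cap in scene exp",proj("scene",t))
a=w[165:210,310:360];cv2.imwrite("pics/w1c.png",cv2.resize(a,None,fx=10,fy=10,interpolation=cv2.INTER_CUBIC))
E
```

```text
cork [337.  189.8] [327 176  21  26 376] [518.3 235.1  36. ]
corkall [334.9 188.4] [323 176  25  26 491] [522.1 236.8  18. ]
cap [198.8 233.2] [ 179  214   41   40 1302] [543.7  63.7  66. ]
knob [192.5 158.8] [182 149  22  21 351] [456.4  71.1  60. ]
[518.8 236.3  36. ]
[545.6  57.6  66. ] [455.3  68.   60. ] [519.5 231.3  36. ]
cap in scene exp [214.  212.5]
```

View pics/w1c.png

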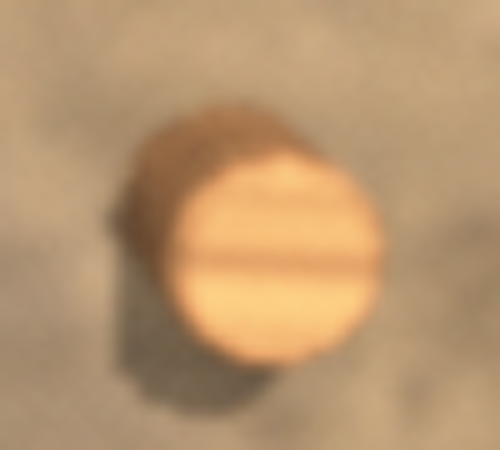

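```bash
python3 -m pendant '[[-0.0125,0.047,0,0,0,0,0.085],[-0.0125,0.047,0,0,0,0,0.085],[0,0,0.05,0,0,0,0.085],[0,0,0.05,0,0,0,0.085],[0,0,0.04,0,0,0,0.085],[0,0,0,0,0,0,0.085]]'
python3 - <<'E'
from bench import arm
import cv2
d=arm.get_image("wrist");cv2.imwrite("pics/w2.png",d["image"][:,:,::-1])
print({k:d[k] for k in d if k!="image"});print(arm.read_state()["position"])
from h import *
CAL["w"]=(d["fx"],d["cx"],d["cy"],d["xyz"],d["rotation"])
w=cv2.imread("pics/w2.png")
p=arm.read_state()["position"];print("tcp axis at z36 proj",proj("w",[p[0],p[1],36]))
E
```

```text
clock: 2.95
position: [515.6, 230.6, 110.5]
ee_rot: [0.056, 0.998, -0.004, -0.005]
contact_force: [-0.6, 0.2, -0.3]
gripper_width: 84.6
grasp_force: 0.0
{'fx': 285.124205643146, 'fy': 285.124205643146, 'cx': 259.9518756132174, 'cy': 194.23349592628853, 'xyz': array([440.53415152, 240.99510947, 228.70796983]), 'rotation': array([0.7372825 , 0.65910458, 0.09543371, 0.11352565])}
[517.98810801 232.00772698 114.2274062 ]
tcp axis at z36 proj [262.07082179 219.07515432]
```

View pics/w2.png

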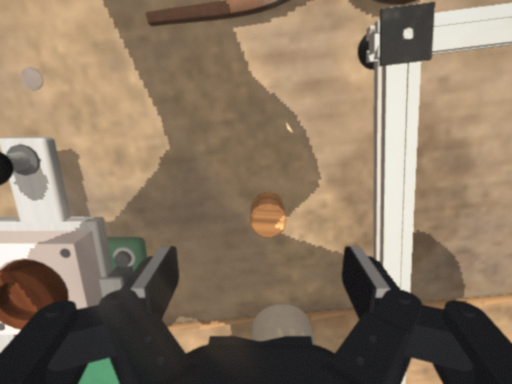

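The wrist view shows the cork top at (268,219), where the tool axis should fall at (262,219), and the finger midpoint is about column 260. I'll shift +4 mm along tool y, descend and grip.

```bash
python3 -m pendant '[[0,0.004,0.034,0,0,0,0.085],[0,0,0.04,0,0,0,0.085],[0,0,0,0,0,0,0.06],[0,0,0,0,0,0,0],[0,0,0,0,0,0,0],[0,0,0,0,0,0,0],[0,0,0,0,0,0,0],[0,0,0,0,0,0,0]]'
```

```text
clock: 3.8
position: [521.1, 238.2, 45.4]
ee_rot: [0.056, 0.998, 0.002, 0.002]
contact_force: [-1.1, -0.3, 5.7]
gripper_width: 25.1
grasp_force: 58.5
```

```bash
python3 -m pendant '[[0,0,-0.05,0,0,0,0],[0,0,-0.05,0,0,0,0],[-0.011,-0.0424,0,0,0,0,0],[-0.011,-0.0424,0,0,0,0,0],[-0.011,-0.0424,0,0,0,0,0],[-0.011,-0.0424,0,0,0,0,0],[0,0,0,0,0,0,0],[0,0,0,0,0,0,0],[0,0,0,0,0,0,0]]'
python3 - <<'E'
from bench import arm
from h import *
P=np.array([arm.read_state()["position"] for i in range(5)]);print(P)
d=arm.get_image("wrist");cv2.imwrite("pics/w3.png",d["image"][:,:,::-1])
print({k:d[k] for k in d if k!="image"});print(arm.read_state())
E
```

```text
clock: 4.7
position: [544.4, 64.2, 143.2]
ee_rot: [0.056, 0.998, 0.0, 0.001]
contact_force: [-0.3, 0.8, -1.0]
gripper_width: 25.0
grasp_force: 59.2
[[544.4455261   64.2092712  143.24546166]
 [544.4455261   64.2092712  143.24546166]
 [544.4455261   64.2092712  143.24546166]
 [544.4455261   64.2092712  143.24546166]
 [544.4455261   64.2092712  143.24546166]]
{'fx': 285.124205643146, 'fy': 285.124205643146, 'cx': 259.9518756132174, 'cy': 194.23349592628853, 'xyz': array([467.87807883,  73.65882843, 260.54116822]), 'rotation': array([0.73717871, 0.65788908, 0.10295772, 0.11467004])}
{'clock': 4.75, 'joints': array([ 4.13930161e-01,  3.65646575e-01, -3.36671925e-01,  2.50007469e-05,
       -8.67158476e-01, -2.09633417e+00]), 'joint_vel': array([ 0.00909993,  0.00595273, -0.00309206,  0.00053258,  0.00153682,
       -0.00015113]), 'joint_efforts': array([-4.33309721e-01, -3.50861263e+01,  1.55146497e+01,  3.46608728e+00,
       -4.75807901e-03, -1.02811846e-03]), 'position': array([544.31845121,  64.57940731, 142.98105223]), 'ee_rot': array([5.57668013e-02, 9.98443603e-01, 2.90097870e-04, 5.92542388e-04]), 'contact_force': array([-0.38780221, -0.69415605,  0.44438021]), 'wrist_torque': array([ 0.00436624, -0.01101427,  0.01588821]), 'grasp_force': 59.19489401159808, 'gripper_width': 24.845087298801655}
```

View pics/w3.png

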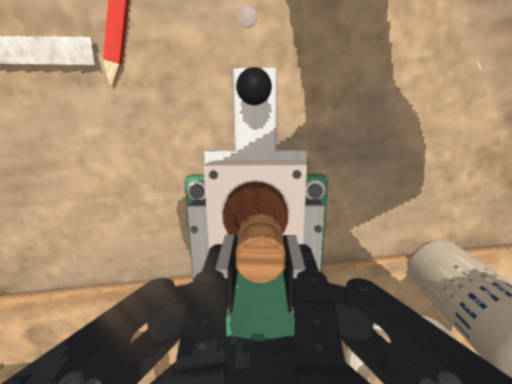

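The wrist view shows the cork in the fingers at about column 260, the cap ring over columns 223–289 (centre 256) and the slide axis at about column 255. The yaw is aligned, and a small tool −y shift is needed. I'll quantify it.

Run:
```python
from h import *
np.set_printoptions(precision=1,suppress=True)
CAL["w3"]=(285.1242,259.95188,194.2335,[467.878,73.6588,260.541],[0.73717871,0.65788908,0.10295772,0.11467004])
P=np.array([544.3,64.4,143.0]); T=R.from_quat([.0557668,.9984436,.0003,.0006])
tl=lambda X:(T.inv().apply(np.array(X)-P))[:2]
w=cv2.imread("pics/w3.png");h=cv2.cvtColor(w,cv2.COLOR_BGR2HSV)
m=cv2.inRange(h,np.array((0,60,10)),np.array((14,255,150)))
for r in range(178,238,4):
    c=np.nonzero(m[r,215:300])[0]+215; 
    if len(c): print(r,c.min(),c.max(),(c.min()+c.max())/2)
col=np.nonzero(m[170:215,256])[0]+170;print("front",col.min())
print("front->centre tool", tl(plane("w3",(256,col.min()-.5),54))+[-25.3,0], "mid rim",tl(plane("w3",(255.9,214),66)))
w1=cv2.imread("pics/w1.png")
f=plane("w1",(199,213.5),54);b=plane("w1",(199,253.8),66);print("w1 cap centre from front/back",f+np.array([.993,-.112,0])*25.3,b-np.array([.993,-.112,0])*25)
for z in(54,66,100): print("tool axis",z,proj("w3",[P[0],P[1],z]))
# cork visible in gripper: bright edges
c=cv2.inRange(h,np.array((5,100,100)),np.array((20,255,255)))
for r in range(222,284,6):
    k=np.nonzero(c[r,225:300])[0]+225
    if len(k): print("cork",r,k.min(),k.max(),(k.min()+k.max())/2)
# press axis from block edges
for r in(170,190): 
    g=(h[r,:,1]<70)&(h[r,:,2]>110);k=np.nonzero(g[190:320])[0]+190;print("block",r,k.min(),k.max())
```

```text
182 247 263 255.0
186 238 272 255.0
190 233 277 255.0
194 229 281 255.0
198 228 283 255.5
202 226 284 255.0
206 225 286 255.5
210 223 287 255.0
214 223 287 255.0
218 223 287 255.0
222 223 287 255.0
226 224 285 254.5
230 226 284 255.0
234 228 282 255.0
front 182
front->centre tool [-4.2 -2.2] mid rim [-0.3 -2.3]
w1 cap centre from front/back [548.6  62.2  54. ] [545.9  61.9  66. ]
tool axis 54 [259.  207.7]
tool axis 66 [259.  213.5]
tool axis 100 [258.8 233.7]
cork 222 242 286 264.0
cork 228 226 284 255.0
cork 234 238 281 259.5
cork 240 239 281 260.0
cork 246 237 283 260.0
cork 252 236 284 260.0
cork 258 236 284 260.0
cork 264 236 284 260.0
cork 270 238 283 260.5
cork 276 243 277 260.0
cork 282 257 266 261.5
block 170 203 306
block 190 204 307
```

Run:
```python
from h import *
CAL["w3"]=(285.1242,259.95188,194.2335,[467.878,73.6588,260.541],[0.73717871,0.65788908,0.10295772,0.11467004])
ax=np.array([.993,-.112,0]);P=np.array([544.3,64.4,0])
for z in (134,137,140): print(z,[proj("w3",P+[0,0,z]+ax*k) for k in(-13.8,0,13.8)])
w=cv2.imread("pics/w3.png")
print(w[232:292:2,260].tolist())
```

```text
134 [array([258.56038869, 238.40018637]), array([258.63078584, 263.12499421]), array([258.69719248, 286.44825849])]
137 [array([258.53707105, 241.22453098]), array([258.60958765, 266.36594912]), array([258.67791276, 290.05418316])]
140 [array([258.51275937, 244.16927978]), array([258.58751321, 269.74087186]), array([258.65785958, 293.80476793])]
[[63, 98, 139], [62, 95, 134], [72, 110, 158], [83, 128, 182], [86, 133, 189], [87, 135, 193], [86, 132, 189], [77, 120, 171], [82, 125, 179], [86, 135, 193], [83, 130, 183], [91, 141, 200], [88, 137, 195], [81, 123, 174], [75, 113, 160], [72, 111, 160], [82, 127, 182], [90, 141, 202], [96, 148, 210], [93, 147, 208], [93, 143, 205], [90, 139, 199], [84, 131, 187], [85, 129, 184], [84, 131, 187], [85, 126, 160], [80, 107, 67], [81, 108, 66], [78, 107, 64], [80, 108, 66]]
```

```bash
python3 -m pendant '[[-0.004,-0.0034,0.012,0,0,0,0],[0,0,0.015,0,0,0,0],[0,0,0.004,0,0,0,0],[0,0,0.003,0,0,0,0],[0,0,0,0,0,0,0]]'; python3 -m pendant '[[0,0,0.002,0,0,0,0],[0,0,0,0,0,0,0]]';python3 -m pendant '[[0,0,0.002,0,0,0,0],[0,0,0,0,0,0,0]]'
```

```text
clock: 5.25
position: [547.7, 60.1, 107.9]
ee_rot: [0.056, 0.998, -0.0, -0.0]
contact_force: [-0.7, 0.4, -0.8]
gripper_width: 25.1
grasp_force: 59.2
clock: 5.45
position: [547.8, 59.9, 106.5]
ee_rot: [0.056, 0.998, 0.0, 0.0]
contact_force: [0.4, -0.2, -0.4]
gripper_width: 25.1
grasp_force: 59.2
clock: 5.65
position: [547.7, 59.8, 104.3]
ee_rot: [0.056, 0.998, 0.0, 0.0]
contact_force: [-0.1, -0.1, -0.8]
gripper_width: 24.8
grasp_force: 59.2
```

```bash
for i in 1 2 3; do python3 -m pendant '[[0,0,0.002,0,0,0,0],[0,0,0,0,0,0,0]]'; done
```

```text
clock: 5.85
position: [547.6, 59.7, 102.1]
ee_rot: [0.056, 0.998, -0.0, -0.0]
contact_force: [-0.5, 0.1, -0.1]
gripper_width: 25.2
grasp_force: 59.2
clock: 6.05
position: [548.5, 59.8, 101.4]
ee_rot: [0.056, 0.998, -0.0, 0.001]
contact_force: [-0.6, -0.8, 5.3]
gripper_width: 25.3
grasp_force: 59.7
clock: 6.25
position: [549.8, 59.7, 101.3]
ee_rot: [0.056, 0.998, -0.0, 0.003]
contact_force: [-0.7, -2.6, 12.0]
gripper_width: 24.6
grasp_force: 60.5
```

Contact came at TCP z 101, close to the seated height of about 99 and well below the rim-contact height of about 109. I'll ease off 2 mm and check visually.

```bash
python3 -m pendant '[[0,0,-0.002,0,0,0,0],[0,0,0,0,0,0,0]]'
python3 - <<'E'
from bench import arm
import cv2,numpy as np
a=arm.get_image("wrist")["image"][120:300,180:340,::-1];b=arm.get_image("scene")["image"][175:250,185:255,::-1]
a=cv2.resize(a,(400,450),interpolation=cv2.INTER_CUBIC);b=cv2.resize(b,(400,450),interpolation=cv2.INTER_CUBIC)
cv2.imwrite("pics/w4.png",np.hstack([a,b]))
E
```

```text
clock: 6.45
position: [548.5, 59.9, 101.4]
ee_rot: [0.056, 0.998, 0.0, 0.001]
contact_force: [-0.2, 0.2, 6.2]
gripper_width: 24.6
grasp_force: 59.9
```

View pics/w4.png

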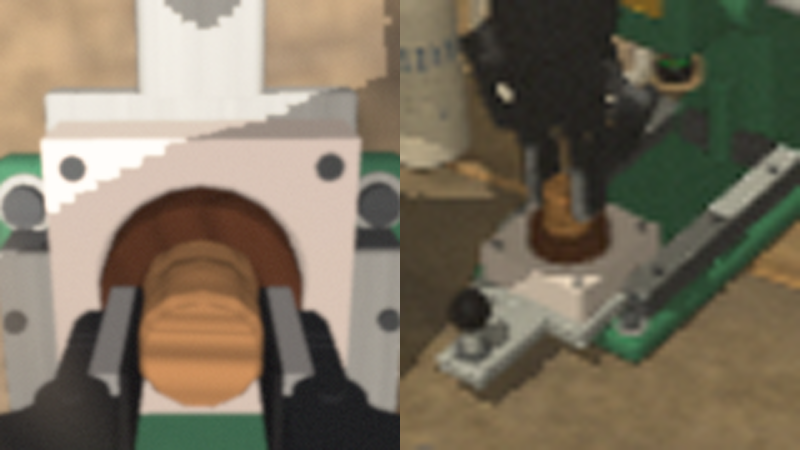

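The left half shows the cork centred in the cap (crop column 201 for both) and standing upright in the recess. The contact height of 101.4 equals the bench grasp height of 45.4 plus 56, so it is seated. I'll release and retreat.

```bash
python3 -m pendant '[[0,0,-0.001,0,0,0,0.05],[0,0,0,0,0,0,0.05],[0,0,0,0,0,0,0.05],[0,0,0,0,0,0,0.05],[0,0,-0.01,0,0,0,0.05],[0,0,-0.02,0,0,0,0.05],[0,0,-0.04,0,0,0,0.05],[0,0,0,0,0,0,0.05]]'
python3 - <<'E'
from bench import arm
from h import *
d=arm.get_image("wrist");cv2.imwrite("pics/w5.png",d["image"][:,:,::-1]);CAL["w"]=(d["fx"],d["cx"],d["cy"],d["xyz"],d["rotation"])
w=cv2.imread("pics/w5.png");h=cv2.cvtColor(w,cv2.COLOR_BGR2HSV)
p=arm.read_state()["position"];print(p)
cv2.imwrite("pics/w5c.png",w)
m=cv2.inRange(h,np.array((5,100,110)),np.array((20,255,255)))[:,200:310]
n,l,s,c=cv2.connectedComponentsWithStats(m);k=1+s[1:,4].argmax();print("cork",c[k]+[200,0],s[k])
print("expected top 92",proj("w",[547.7,59.9,92]),"bottom",proj("w",[547.7,59.9,66]))
b,st=mask(w,(200,0,310,150),(0,0,0),(180,255,60));print("knob",b,st,plane("w",b,60))
E
```

```text
clock: 7.35
position: [551.1, 60.7, 177.4]
ee_rot: [0.056, 0.998, 0.002, 0.006]
contact_force: [0.2, -0.0, -0.7]
gripper_width: 50.2
grasp_force: 0.0
[549.56300246  60.42294499 174.91988918]
cork [258.05218855 199.36700337] [  41  178   35   43 1188]
expected top 92 [256.90461556 204.52222349] bottom [257.0944533  193.77263496]
knob [257.66284075  79.96556671] [244  65  28  31 697] [458.8864108   70.61846835  60.        ]
```

```bash
python3 -m pendant '[[0.044,0,0,0,0,0,0.02],[0.044,0,0,0,0,0,0],[0.044,0,0,0,0,0,0],[0,0,0,0,0,0,0],[0,0,0.035,0,0,0,0],[0,0,0.035,0,0,0,0],[0,0,0.035,0,0,0,0],[0,0,0,0,0,0,0],[0,0,0,0,0,0,0]]'
```

```text
clock: 8.3
position: [416.9, 74.6, 66.4]
ee_rot: [0.056, 0.998, -0.001, -0.0]
contact_force: [0.1, 0.9, 0.4]
gripper_width: 0.3
grasp_force: 0.0
```

```bash
python3 -m pendant '[[-0.005,0,0,0,0,0,0],[-0.005,0,0,0,0,0,0],[-0.003,0,0,0,0,0,0],[-0.003,0,0,0,0,0,0],[-0.003,0,0,0,0,0,0],[-0.003,0,0,0,0,0,0],[-0.004,0,0,0,0,0,0],[-0.005,0,0,0,0,0,0],[-0.006,0,0,0,0,0,0],[-0.007,0,0,0,0,0,0],[-0.007,0,0,0,0,0,0],[-0.007,0,0,0,0,0,0]]'
python3 -m pendant '[[-0.007,0,0,0,0,0,0],[-0.007,0,0,0,0,0,0],[-0.007,0,0,0,0,0,0],[-0.007,0,0,0,0,0,0],[-0.007,0,0,0,0,0,0],[-0.007,0,0,0,0,0,0],[-0.006,0,0,0,0,0,0],[-0.005,0,0,0,0,0,0],[-0.004,0,0,0,0,0,0],[-0.003,0,0,0,0,0,0],[0,0,0,0,0,0,0]]'
```

```text
clock: 9.5
position: [474.8, 67.9, 66.2]
ee_rot: [0.057, 0.998, -0.0, -0.0]
contact_force: [-2.6, 0.5, 1.4]
gripper_width: 0.0
grasp_force: 1.2
clock: 10.6
position: [534.6, 61.4, 66.4]
ee_rot: [0.056, 0.998, 0.0, 0.001]
contact_force: [0.5, -1.0, 0.4]
gripper_width: -0.0
grasp_force: 0.0
```

```bash
for i in 1 2 3; do python3 -m pendant '[[-0.003,0,0,0,0,0,0],[-0.002,0,0,0,0,0,0],[0,0,0,0,0,0,0]]' | grep -E "pos|contact"; done
```

```text
position: [539.0, 60.7, 66.3]
contact_force: [-1.0, 0.6, 0.4]
position: [543.0, 60.1, 66.2]
contact_force: [-3.9, 1.9, 1.9]
position: [543.3, 59.4, 65.5]
contact_force: [-16.0, 7.2, 8.4]
```

```bash
python3 -m pendant '[[0.025,0,0,0,0,0,0],[0.03,0,0,0,0,0,0],[0,0,-0.05,0,0,0,0],[0,0,-0.05,0,0,0,0],[0,0,-0.05,0,0,0,0],[0,0,-0.05,0,0,0,0],[0,0,-0.05,0,0,0,0],[0,0,-0.05,0,0,0,0],[0,0,0,0,0,0,0],[0,0,0,0,0,0,0]]'
python3 - <<'E'
from bench import arm
from h import *
print(arm.read_state()["position"])
for n in("top","scene","wrist"):
    d=arm.get_image(n);cv2.imwrite(f"pics/{n}6.png",d["image"][:,:,::-1]);print(d["xyz"],d["rotation"])
    if n=="wrist": CAL["w"]=(d["fx"],d["cx"],d["cy"],d["xyz"],d["rotation"])
w=cv2.imread("pics/wrist6.png")
c,st=mask(w,(0,0,512,384),(5,130,130),(20,255,255));print("orange",c,st,plane("w",c,304))
a=w;b=cv2.imread("pics/scene6.png")[140:250,170:290]
cv2.imwrite("pics/c6.png",np.hstack([cv2.resize(a,(400,300)),cv2.resize(b,(327,300),interpolation=cv2.INTER_CUBIC)]))
E
```

```text
clock: 12.5
position: [494.8, 66.0, 367.9]
ee_rot: [0.057, 0.998, 0.001, 0.002]
contact_force: [0.5, -0.0, -1.7]
gripper_width: -0.1
grasp_force: 0.0
[494.75488318  65.96137843 367.88302458]
[ 331.66199499 -102.36527286 1496.94404553] [ 0.70727372 -0.70171878  0.060755   -0.06052652]
[-551.6051364  -704.13002671 1056.73107403] [ 0.76120421 -0.45136074  0.23084602 -0.40441532]
[417.63376374  75.33302491 482.74133026] [0.73757912 0.65777515 0.10142119 0.11411674]
orange [ 34.98449921 299.02344992] [   0  281   74   43 2516] [ 536.04062035 -106.93778853  304.        ]
```

View pics/c6.png

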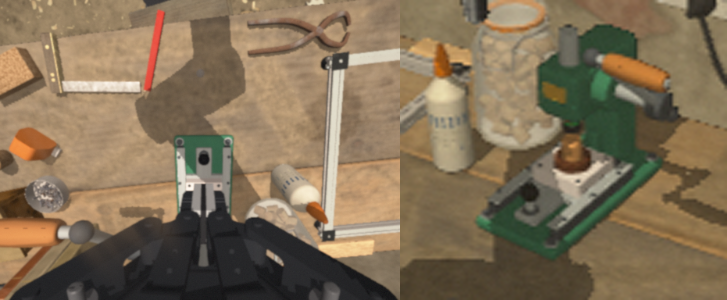

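The slide is home: the cork stands upright in the cap under the nose, and the knob is up against the rails. Next I go over the lever grip.

```bash
python3 -m pendant '[[-0.0143,-0.044,0,0,0,0,0],[-0.0143,-0.044,0,0,0,0,0],[-0.0143,-0.044,0,0,0,0,0],[-0.0143,-0.044,0,0,0,0,0],[0,0,0,0,0,0,0],[0,0,0.01,0,0,0,0],[0,0,0.006,0,0,0,0],[0,0,0,0,0,0,0],[0,0,0,0,0,0,0]]'; python3 -m pendant '[[0,0,0.004,0,0,0,0],[0,0,0.003,0,0,0,0],[0,0,0,0,0,0,0],[0,0,0,0,0,0,0]]'
```

```text
clock: 13.55
position: [531.0, -114.4, 350.1]
ee_rot: [0.055, 0.998, -0.0, -0.0]
contact_force: [-0.1, -0.9, -0.4]
gripper_width: 0.0
grasp_force: 0.0
clock: 13.95
position: [531.2, -115.3, 343.5]
ee_rot: [0.056, 0.998, 0.0, 0.0]
contact_force: [0.2, 0.2, 1.2]
gripper_width: 0.0
grasp_force: 0.3
```

```bash
python3 -m pendant '[[0.0065,0,0.007,0,0,0,0],[0.0062,0,0.0072,0,0,0,0],[0.0058,0,0.0075,0,0,0,0],[0.0055,0,0.0077,0,0,0,0],[0,0,0,0,0,0,0]]'; python3 -m pendant '[[0.005,0,0.0081,0,0,0,0],[0.0047,0,0.0083,0,0,0,0],[0.0042,0,0.0085,0,0,0,0],[0.0038,0,0.0088,0,0,0,0],[0,0,0,0,0,0,0]]'
```

```text
clock: 14.45
position: [505.4, -112.8, 314.0]
ee_rot: [0.056, 0.998, -0.0, -0.001]
contact_force: [-4.1, 2.7, 4.9]
gripper_width: -0.1
grasp_force: 2.8
clock: 14.95
position: [488.7, -111.1, 279.8]
ee_rot: [0.057, 0.998, -0.0, -0.001]
contact_force: [-2.8, 0.5, 4.8]
gripper_width: -0.0
grasp_force: 2.1
```

```bash
python3 -m pendant '[[0.0033,0,0.0089,0,0,0,0],[0.0029,0,0.009,0,0,0,0],[0.0025,0,0.0092,0,0,0,0],[0.002,0,0.0093,0,0,0,0],[0,0,0,0,0,0,0]]'; python3 -m pendant '[[0.0015,0,0.0094,0,0,0,0],[0.001,0,0.0094,0,0,0,0],[0.0005,0,0.0075,0,0,0,0],[0,0,0.006,0,0,0,0],[0,0,0,0,0,0,0],[0,0,0,0,0,0,0]]'
python3 - <<'E'
from bench import arm
import cv2
from h import *
a=[arm.read_state()]
for n in ("scene","top"):
    d=arm.get_image(n);cv2.imwrite(f"pics/{n}7.png",d["image"][:,:,::-1])
s=cv2.imread("pics/scene7.png")
x0,y0=[int(v) for v in proj("scene",[657,48,115])];print(x0,y0)
h=cv2.cvtColor(s,cv2.COLOR_BGR2HSV)
for x in range(x0-3,x0+4): print(x,[tuple(int(q) for q in v) for v in h[y0-9:y0+10,x]])
E
```

```text
clock: 15.45
position: [478.4, -109.7, 242.9]
ee_rot: [0.056, 0.998, -0.0, -0.001]
contact_force: [-3.2, 0.7, 6.3]
gripper_width: 0.3
grasp_force: 2.9
clock: 16.05
position: [475.6, -109.4, 211.9]
ee_rot: [0.056, 0.998, -0.0, -0.001]
contact_force: [-3.8, -0.2, 7.2]
gripper_width: 0.3
grasp_force: 3.8
232 185
229 [(19, 137, 106), (21, 56, 59), (26, 40, 51), (20, 31, 50), (24, 27, 47), (30, 31, 50), (35, 30, 51), (25, 49, 68), (24, 52, 93), (23, 43, 78), (17, 65, 71), (18, 66, 66), (19, 85, 90), (17, 102, 90), (18, 106, 91), (17, 130, 98), (14, 108, 128), (15, 99, 113), (14, 129, 103)]
230 [(21, 57, 90), (20, 23, 68), (18, 25, 52), (17, 37, 48), (17, 36, 50), (38, 23, 45), (23, 41, 50), (20, 31, 50), (25, 28, 55), (17, 29, 62), (17, 29, 62), (23, 40, 58), (21, 41, 62), (23, 68, 45), (18, 81, 47), (15, 125, 63), (15, 147, 116), (14, 152, 126), (15, 155, 115)]
231 [(20, 28, 81), (15, 26, 77), (23, 29, 71), (20, 26, 59), (24, 25, 51), (23, 31, 73), (30, 18, 58), (38, 22, 47), (12, 27, 47), (18, 27, 48), (21, 34, 52), (34, 38, 54), (21, 30, 59), (17, 45, 51), (21, 48, 37), (15, 87, 41), (
[... 446 characters left out ...]
6, 49), (20, 16, 49), (15, 21, 48), (26, 37, 48), (20, 31, 49), (30, 28, 54), (21, 52, 49), (15, 35, 44), (14, 132, 81), (15, 155, 146), (15, 154, 124)]
234 [(15, 32, 48), (17, 44, 52), (13, 30, 60), (19, 32, 64), (21, 31, 82), (23, 29, 71), (10, 41, 56), (25, 29, 53), (15, 32, 48), (18, 26, 49), (18, 27, 48), (26, 38, 47), (18, 28, 46), (10, 33, 47), (20, 33, 47), (17, 38, 47), (14, 113, 68), (15, 154, 137), (15, 157, 122)]
235 [(17, 42, 43), (18, 26, 50), (30, 32, 48), (25, 30, 51), (17, 30, 60), (13, 40, 57), (17, 40, 45), (23, 45, 45), (21, 35, 51), (15, 22, 46), (25, 31, 50), (18, 25, 52), (30, 27, 47), (4, 37, 48), (17, 36, 49), (17, 40, 45), (18, 58, 53), (17, 120, 85), (15, 131, 97)]
```

```bash
python3 -m pendant '[[0,0,0.002,0,0,0,0],[0,0,0.0015,0,0,0,0],[0,0,0,0,0,0,0],[0,0,0,0,0,0,0],[0,0,0,0,0,0,0]]'
python3 - <<'E'
from bench import arm
from h import *
d=arm.get_image("wrist");w=d["image"][:,:,::-1].copy();CAL["w"]=(d["fx"],d["cx"],d["cy"],d["xyz"],d["rotation"])
s=arm.get_image("scene")["image"][:,:,::-1].copy()
for n,im,c in(("w",w,"w"),("scene",s,"scene")):
    h=cv2.cvtColor(im,cv2.COLOR_BGR2HSV)
    for z in(92,105,120): print(n,z,proj(c,[657,48,z]))
    x,y=[int(v) for v in proj(c,[657,48,105])]
    if not(0<=x<512 and 0<=y<384): continue
    y0,x0=max(y-25,0),max(x-25,0);q=h[y0:y+25,x0:x+25]
    for nm,lo,hi in(("red",(0,170,90),(6,255,255)),("green",(45,130,90),(75,255,255)),("pressgreen",(70,60,30),(90,255,255)),("cork",(8,120,110),(18,255,255))):
        k=np.argwhere(cv2.inRange(q,np.array(lo),np.array(hi)));print(nm,len(k),(k.mean(0)+[y0,x0]).round(1) if len(k) else "")
for i in range(3):
    r=arm.read_state();print(r["clock"],r["position"],r["contact_force"])
    arm.get_image("top")
E
```

```text
clock: 16.65
position: [475.7, -109.4, 208.6]
ee_rot: [0.056, 0.998, -0.0, -0.001]
contact_force: [-4.4, -0.3, 7.2]
gripper_width: 0.2
grasp_force: 3.8
w 92 [430.02520409 346.03565095]
w 105 [437.46717907 356.64025469]
w 120 [446.9072021  370.09202038]
red 0 
green 0 
pressgreen 0 
cork 19 [332.9 435.5]
scene 92 [232.78476061 190.79917758]
scene 105 [232.66552027 187.74912361]
scene 120 [232.52665404 184.19705829]
red 0 
green 0 
pressgreen 0 
cork 107 [204.4 235.7]
16.75 [ 475.6693138  -109.35718814  208.64301515] [-4.56508396 -1.18982494  7.85985914]
16.8 [ 475.66977361 -109.35440959  208.66214446] [-4.7455085   0.75520655  8.58754145]
16.85 [ 475.67808175 -109.34412829  208.66547318] [-5.60758973  0.07066972  7.23312277]
```

The bands are hidden behind the gripper. The height gives a lever angle of 0.788 rad and the push is about 8 N. Both match the nose 7 mm in, so I'm handing in.

```bash
python3 -c "
from bench import arm
print(arm.job_done())"
```

```text
the job is handed in; nothing more can be done
None
```

I handed the job in with the cork standing in the cap, the slide home and the lever held at about 0.79 rad under about 8 N, which puts the nose about 7 mm in; that depth comes from lever height and force, because the gripper hid the bands.

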